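# Clear the offcut, load the walnut blank and lock the cam clamp

### The job

Get the white clamping jig ready for the next cut: first clear the offcut left in it into the blue scrap bin. Then take the dark walnut blank out of the rack, lay it flat on the bare bench and let go so that you can take it afresh across its width, set it flat in the jig snug against the fence and the end stop, and swing the cam lever round anticlockwise until it holds the blank tight against the fence. Leave the two pale blanks standing in the rack and everything else on the bench where it is.

Things in the scene. Friction and masses are not known exactly. Their poses are not given: they have to be found in the camera images.
- jig: Clamping jig fixed on the bench: white board 180 (x) x 240 (y) x 18 thick, origin at centre of underside, z up; +x points to the fence, +y to the end stop. Pale wooden fence along the whole +x edge; pale end stop block 60 (x) x 24 (y) near the +y end. Fence, stop, cam disc and arm all end 30 above the bench: fingertips above that pass over them.
- nest_corner (a point): Corner of the nest on the board's top (18 above the bench), where the planes of the fence's face and the stop's face meet; axes as the jig's. In the jig frame: (56, 85, 18). The seated blank reaches from here 60 to -x and 150 to -y: its centre is at (-30, -75, +15) from this point.
- fence: The pale wooden fence (24 x 240 x 12 high), origin at the centre of its underside; its face towards the blank is 12 to -x of the origin.
- cam_lever (a joint): Turn of the cam lever, rad: 0 open to 2.2, growing anticlockwise from above; starts 0 to 0.3. Eccentric disc (radius 30, centre 10 off the pivot), arm, red knob. Open it leaves 11 to 14 slack; turning, it pushes the blank to the fence and rubs it towards the stop. Touches a blank at the fence at about 1.55, tight at 1.62 to 1.75. Knob force: 2 N free, 5 to 12 N tight, rising steeply. Stays put.
- lever_pivot (a point): The cam's upright pivot axis, on the board's top face (18 above the bench). jig frame: (-40, 15, 18).
- lever_knob (a point): Top centre of the lever's upright red knob, 63 above the bench: round, diameter 18, 34 tall above the arm, 130 from the pivot. At joint 0 the direction from pivot to knob is 150 degrees anticlockwise from the jig's +x; at 1.8 rad it is about 253 degrees, nearly along the fence, away from the stop.
- offcut: Pale plywood offcut lying in the jig's nest, 30 high, L-shaped from above. Origin at the centre of the underside of its main block, 28 (x) x 34 (y); a tail 22 (x) x 18 (y) goes on from the +x face of the block, along its -y side. Grip across the 34 (its y). About 35 g.
- bin: Blue open scrap bin fixed on the bench, outside 150 (x) x 120 (y) x 70 high, walls and floor 5; origin at the centre of its underside.
- rack: Wooden rack fixed on the bench: base 160 (x) x 210 (y) x 12 thick, origin at centre of underside. Three places at y = -70, 0, +70, each between two pairs of 10-diameter dowels (at x = -50 and +50, tops 52 above the bench, 34 clear between a pair). The blanks stand in it on their long narrow edge, length along the rack's x.
- blank: Dark walnut blank, a plain block 150 long (its x) x 30 thick (its y) x 60 wide (its z), origin at its centre; about 0.19 kg. At the start it stands on its 30-thick edge in one of the rack's three places (any), top at 72 above the bench; lying flat its y axis is vertical (either way up, either end is fine).
- maple1: Pale blank, same size and frame as the walnut one, standing in another place of the rack; leave it.
- maple2: The other pale blank, as maple1; leave it.
- jigsaw: Bystander, leave it: yellow and black jigsaw standing on its steel shoe (200 x 80 x 185 high) (sizes in mm).
- mallet: Bystander, leave it: black rubber mallet, handle about 250 long, lying (sizes in mm).
- square: Bystander, leave it: blue triangular speed square lying flat (about 185 x 185 x 20; origin at a sharp corner) (sizes in mm).
- glue: Bystander, leave it: yellow glue bottle with orange cap, standing (dia 60 x 170) (sizes in mm).
- tape: Bystander, leave it: yellow tape measure (72 x 42 x 70) (sizes in mm).
- clamp: Bystander, leave it: black bar clamp with yellow handle, lying (300 long) (sizes in mm).

How it is judged:
By the outcome, as a careful person would: the job done as asked, in the order asked, and still so for the second after the job is handed in, with the robot touching nothing.
It also fails if it takes over 72 s, if anything falls off the work surface, if the arm or the gripper's body presses on something with over 40 N, if the wrist force passes 120 N, or if a joint passes its speed limit or range.

### The arm

A 6-joint arm with a two-finger parallel gripper is mounted at the origin on the work surface. World frame = base frame: x ahead of the robot, y to its left, z up, the work surface at z = 0. Lengths are in mm, angles in rad, forces in N, time in s.
With the tool pointing down it reaches from about 275 to 1000 mm from the base axis. Payload 8.4 kg.
Tool frame: the origin (TCP) lies at the very end of the fingers, on their centre line; the grasp point (between the pads) lies 19 mm behind it; z points along the fingers, y is the line along which they close (so a half turn about z gives the same grasp; the last joint's range is limited). The gripper opens to 85 mm and grips with 20 to 120 N. Pads are 22 mm wide; open, the fingers measure 114 mm over their backs; the gripper's body (76 mm by 85 mm) begins 54 mm behind the grasp point. The pads swing forward as they close: fully open they stand 13 mm farther back than shut.
Start: joints at [1.334, 0.353, 1.633, -0, 1.155, -0.002], TCP at [145.404, 607.853, 231.281] pointing down, gripper open.
Joint ranges: [-2.63, 2.63], [-0.92, 2.1], [0.06, 2.66], [-1.3, 4.44], [0, 2.69], [-3.02, 3.02]. Speed limits (rad/s): [2.22, 2.22, 2.79, 3.14, 3.14, 3.14].

### API

Orientations are given as [roll, pitch, yaw] about the fixed x, y, z axes, in that order (R = Rz(yaw) Ry(pitch) Rx(roll)).
In Python, from rig import telemetry, imaging, r gives the robot as it stands. The module is installed in compiled form; this text tells all that it offers.
- The arm moves only by the tool step_arm, never from a script. Its argument "moves" is a list of rows, each a list of 3 entries, a list of its own where there are three numbers: the turn, a rotation vector about the tool's x, y, z scaled (see below), then the shift along the tool's x, y, z scaled (see below), then the opening, from -1 (shut) to 1 (fully open). A call has 1 to 8 rows; each row is the pose to reach, as a shift and turn from the pose commanded when the call began, along the tool's axes at that moment; what a row does not reach only later rows make up. The controller multiplies each number of a shift by 200 mm and each number of a turn by 45 degrees. A row lasts 1/10 s, in which the tool goes at most 50 mm and 8.59 degrees, less where a joint would pass 70% of its speed; a pose out of reach is approached as far as the arm can. A call with a number of a shift or a turn outside -1 to 1 is refused whole. A call with a gripper value outside its range is refused whole. The fingers move at their own pace and stop on an object; "squeeze" is the grip in N (left out, the last holds). Time passes only in rows, so rows that repeat a pose let the fingers close. It gives the time, the measured TCP pose, the force, the opening and the grip force at its end, in the units of the state.
- telemetry.sense(): the state, without advancing time (a new reading comes with each control period).
- imaging.grab_frame(name): name is "scene" or "top"; returns the picture (400x640x3 uint8, red, green, blue); there is no depth.
- imaging.calibration(name): a dict with "fx", "fy", "cx", "cy" (pixels), "dist_coeffs" ([k1, k2, p1, p2, k3] as OpenCV has them; the pictures are not rectified), "cam_to_world" (4x4, takes a point from camera to world coordinates). Camera axes: x right, y up, looking along -z (the intrinsics and any distortion apply to the point x, -y, -z); pixel columns grow to the right and rows downward; lengths in mm; the calibration is good to about 2 mm. A picture is of the moment at which its call begins. calibration takes no time and is no camera call.
- r.sign_off(): hands the job in; it is judged then, once.
Trained networks look in the newest picture that a camera, given by its name, has taken for a name from the list of things; names that differ only in an ending like _2 or _b are one class to them, and where a whole thing is asked for, a point or a joint stands for the part that bears it (a point fixed in the world has none). Each returns a list of dicts, best first, with "conf" (0 to 1); they miss things now and then, are a little off and sometimes report something else, mostly with a low value. They report only what shows in the picture. A call takes as long as a camera call.
- imaging.recognise(camera, name): "extent" ([left, top, width, height] in pixels, round what is visible of it).
- imaging.mark_of(camera, name): "xy" ([column, row] in pixels: a listed point, or the origin of a listed thing).
The state is a dict: "clock": time; "qpos": joint angles; "qvel": joint speeds; "joint_efforts": joint torques, N m; "eef_pos": TCP position; "tcp_rot": TCP orientation; "contact_force": force on the tool from outside, world axes, zero at the start; "wrist_torque": the same for the moment, N m; "opening": opening from 0.0 (shut) to 1.0 (fully open); "grasp_force": force on a finger pad.
Only numpy, scipy, OpenCV 4.12 (cv2) and the standard library are available. Lean on these libraries where they do the work, as an engineer would, in place of code of your own. Each camera call takes 0.05 s, during which the arm holds its last target. There are 200 camera calls.

## Working session

There is one attempt and no reset: what is moved stays moved. The work goes in short steps, Python scripts to look and compute and a tool call to move; the robot and the scene stay as the last step left them, time stands still between calls to the robot, and variables do not carry over. Pictures are saved under pics/ and viewed, at most 10 in all, crops included, and the job is handed in when it is done.

Besides the shell and the picture viewer there is one more tool, called after "Request:" as name(argument=value, ...) on one line, values as JSON. step_arm: Moves the arm, as the interface text tells. Its arguments: {"type":"object","properties":{"moves":{"type":"array"},"squeeze":{"type":"number"}},"required":["moves"]}

```bash
mkdir -p pics
cat > h.py <<'E'
import numpy as np, cv2
from rig import telemetry, imaging, r
from scipy.spatial.transform import Rotation as R
def ray(cam,uv):
    c=imaging.calibration(cam)
    K=np.array([[c['fx'],0,c['cx']],[0,c['fy'],c['cy']],[0,0,1]])
    p=cv2.undistortPoints(np.array(uv,float).reshape(-1,1,2),K,np.array(c['dist_coeffs']))[:,0]
    T=np.array(c['cam_to_world'])
    d=np.c_[p[:,0],-p[:,1],-np.ones(len(p))]@T[:3,:3].T
    return T[:3,3],d
def at_z(cam,uv,z):
    o,d=ray(cam,uv); return o+d*((z-o[2])/d[:,2])[:,None]
def proj(cam,P):
    c=imaging.calibration(cam)
    K=np.array([[c['fx'],0,c['cx']],[0,c['fy'],c['cy']],[0,0,1]])
    T=np.linalg.inv(np.array(c['cam_to_world'])); q=np.atleast_2d(P)@T[:3,:3].T+T[:3,3]
    q=q*[1,-1,-1]
    return cv2.projectPoints(q,np.zeros(3),np.zeros(3),K,np.array(c['dist_coeffs']))[0][:,0]
E
python3 - <<'E'
from h import *
for c in ['scene','top']:
    cv2.imwrite(f'pics/{c}0.png',cv2.resize(imaging.grab_frame(c)[:,:,::-1],(800,500)))
    k=imaging.calibration(c);print(c,k['fx'],np.round(k['cam_to_world'],2).tolist(),k['dist_coeffs'])
zs=dict(jig=0,nest_corner=18,fence=18,lever_pivot=18,lever_knob=63,offcut=18,bin=0,rack=0,blank=42,maple1=42,jigsaw=0,mallet=0,square=0,glue=0,tape=0,clamp=0)
for n,z in zs.items():
    for c in ['top','scene']:
        for m in imaging.mark_of(c,n)[:2]:
            print(n,c,round(m['conf'],2),np.round(m['xy'],1),np.round(at_z(c,[m['xy']],z)[0],1))
print(telemetry.sense())
E
```

```text
scene 391.1457507191526 [[-0.76, -0.54, 0.37, 1008.5], [0.65, -0.64, 0.41, 422.51], [0.01, 0.56, 0.83, 995.51], [0.0, 0.0, 0.0, 1.0]] [-0.02776793  0.          0.          0.          0.        ]
top 385.5190810856519 [[-0.01, 0.98, -0.2, 346.65], [-1.0, -0.01, 0.0, -15.84], [-0.0, 0.2, 0.98, 1403.0], [0.0, 0.0, 0.0, 1.0]] [-0.0725939  0.         0.         0.         0.       ]
jig top 0.74 [377.1 216.6] [ 553.2 -236.9    0. ]
jig scene 0.57 [281.5 162.4] [ 568.6 -245.6   -0. ]
jig scene 0.52 [400.4 277. ] [565.2 272.6   0. ]
nest_corner top 0.94 [351.5 200.2] [ 612.1 -142.5   18. ]
nest_corner top 0.18 [361.8 165.7] [ 742.8 -184.6   18. ]
nest_corner scene 0.9 [293.9 183.6] [ 598.3 -143.5   18. ]
fence top 0.67 [375.2 194.5] [ 632.6 -230.3   18. ]
fence scene 0.58 [269.8 169.7] [ 622.6 -234.1   18. ]
lever_pivot top 0.7 [374.2 225.2] [ 519.2 -222.4   18. ]
lever_pivot scene 0.7 [294.7 149.4] [ 510.5 -248.6   18. ]
lever_knob top 0.94 [372.6 259.6] [ 394.4 -205.8   63. ]
lever_knob scene 0.85 [331.8 129.3] [ 388.2 -206.8   63. ]
offcut top 0.4 [367.8 210.8] [ 572.2 -201.    18. ]
of
[... 1538 characters left out ...]
 'qpos': array([ 1.33361276e+00,  3.52994938e-01,  1.63339421e+00,  1.72192742e-05,
        1.15521169e+00, -2.37562204e-03]), 'qvel': array([ 1.42054660e-03, -5.04581211e-04,  4.55305070e-04, -1.26416477e-03,
       -8.78833226e-05, -1.71589308e-03]), 'joint_efforts': array([-8.14554442e-04, -6.05165935e+01, -3.42424643e+01, -2.58816499e-05,
        1.28311767e-03, -9.04810213e-05]), 'eef_pos': array([145.39054255, 607.85622009, 231.28661177]), 'tcp_rot': array([-3.14158451e+00, -1.57729145e-05,  2.90677776e+00]), 'contact_force': array([-0.28875581, -0.19749461, -0.37656175]), 'wrist_torque': array([ 0.02723128, -0.01214879, -0.03293872]), 'grasp_force': 0.0, 'opening': 0.9966398285057658}
```

View pics/top0.png

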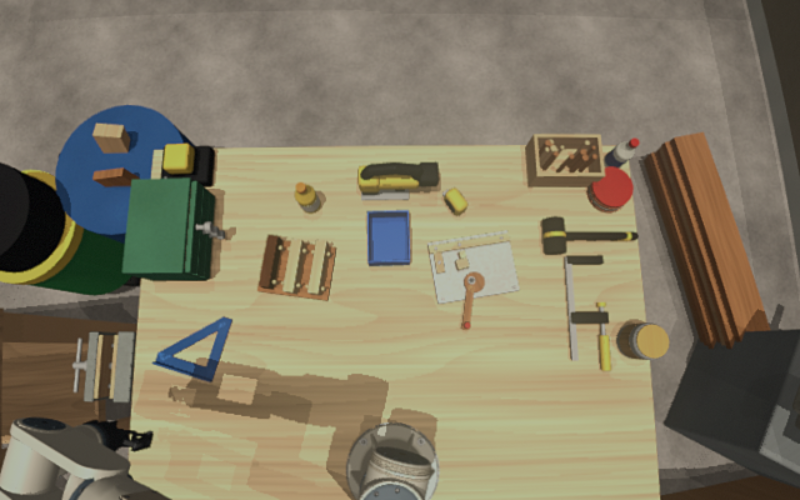

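View pics/scene0.png

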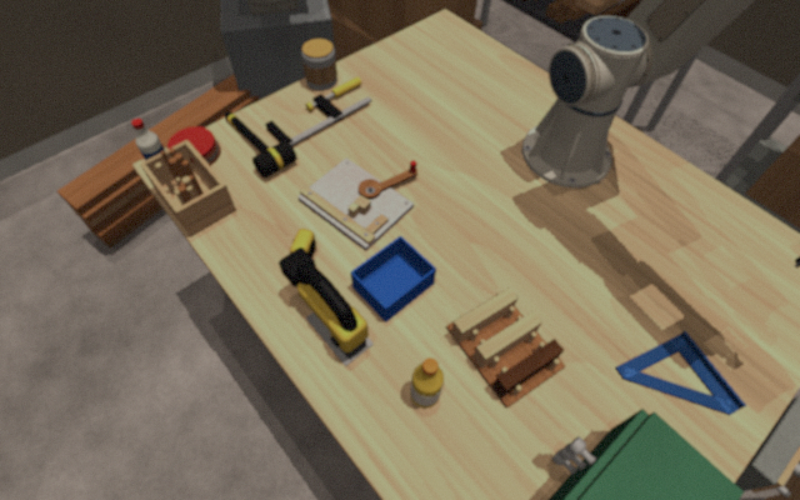

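The top view shows the jig at about (473,267), with the fence at its upper edge, the stop on the left and the knob at (466,325). The bin is at (389,237), and the rack at (298,268) has the walnut blank in its leftmost place. I'll refine the poses with an edge fit in both cameras.

```bash
cat > fit.py <<'E'
from h import *
from scipy.optimize import minimize
def frames(n=3):
    return {c:np.mean([imaging.grab_frame(c).astype(float) for _ in range(n)],0) for c in ['scene','top']}
def grads(F):
    G={}
    for c,f in F.items():
        f=cv2.GaussianBlur(f.astype(np.float32),(0,0),0.8)
        G[c]=cv2.GaussianBlur(np.sqrt(sum(cv2.Sobel(f,cv2.CV_32F,a,1-a,ksize=3).max(2)**2*0+np.abs(cv2.Sobel(f,cv2.CV_32F,a,1-a,ksize=3)).max(2)**2 for a in (0,1))),(0,0),0.7)
    return G
def seg(*pts,n=60,close=False):
    pts=[np.array(p,float) for p in pts]
    if close: pts.append(pts[0])
    return np.vstack([a+(b-a)*np.linspace(0,1,n)[:,None] for a,b in zip(pts,pts[1:])])
def box(x0,x1,y0,y1,z): return seg((x0,y0,z),(x1,y0,z),(x1,y1,z),(x0,y1,z),close=True)
def tf(p,P):
    c,s=np.cos(p[2]),np.sin(p[2]); return np.c_[P[:,0]*c-P[:,1]*s+p[0],P[:,0]*s+P[:,1]*c+p[1],P[:,2]]
def samp(G,c,uv): return cv2.remap(G[c],uv[:,0].astype(np.float32)[None],uv[:,1].astype(np.float32)[None],cv2.INTER_LINEAR)[0]
def fit(G,P,p0,cams=('scene','top'),step=(8,8,.08)):
    def f(p): return -sum(np.minimum(samp(G,c,proj(c,tf(p,P))),250).mean() for c in cams)
    best=None
    for dx in (-1,0,1):
        for dy in (-1,0,1):
            for da in (-1,0,1):
                q=np.array(p0)+np.array([dx,dy,da])*step
                m=minimize(f,q,method='Nelder-Mead',options=dict(initial_simplex=q+np.vstack([np.zeros(3),np.diag([4,4,.04])]),xatol=.05,fatol=.01))
                if best is None or m.fun<best.fun: best=m
    return best.x,best.fun
E
python3 - <<'E'
from fit import *
F=frames(); G=grads(F)
M={'jig':np.vstack([box(-90,90,-120,120,18),box(56,80,-120,120,30)]),
   'off':np.vstack([seg((-14,-17,30),(36,-17,30),(36,1,30),(14,1,30),(14,17,30),(-14,17,30),close=True,n=30)])+[0,0,18],
   'bin':np.vstack([box(-75,75,-60,60,70)]),
   'rack':np.vstack([box(-80,80,-105,105,12)]+[box(-75,75,y-15,y+15,72) for y in (-70,0,70)]),
   'blank':box(-75,75,-15,15,72)}
I={'jig':(558,-241,.14),'off':(570,-196,.1),'bin':(639,10,.0),'rack':(567,270,-.13),'blank':(575,345,-.13)}
res={}
for n in M:
    if n=='off':
        rs=[fit(G,M[n],(*I[n][:2],a)) for a in np.arange(0,6.28,.5)]; rs.sort(key=lambda t:t[1])
        print([ (np.round(a,2).tolist(),round(b)) for a,b in rs[:4]]); res[n]=rs[0][0];
    else: res[n],v=fit(G,M[n],I[n])
    print(n,np.round(res[n],3),[ (c,np.round(fit(G,M[n],res[n],(c,),(3,3,.03))[0],3)) for c in ('scene','top')])
np.save('res.npy',res,allow_pickle=True)
def crop(c,box_,names,s,draw):
    x,y,w,h=box_; im=cv2.resize(F[c][y:y+h,x:x+w,::-1].clip(0,255).astype(np.uint8),None,fx=s,fy=s,interpolation=cv2.INTER_CUBIC)
    if draw:
      for n in names:
        for u,v in proj(c,tf(res[n],M[n])): cv2.circle(im,(int((u-x+.5)*s),int((v-y+.5)*s)),0,(255,0,255),-1)
    return im
J=lambda d:np.hstack([crop('top',(335,180,90,90),['jig','off'],4.4,d),crop('scene',(235,125,90,90),['jig','off'],4.4,d)])
K=lambda d:np.hstack([crop('top',(200,165,130,60),['rack','bin'],3.05,d),crop('scene',(350,220,130,60),['rack','blank'],3.05,d)])
a=J(0);b=J(1);k=K(1)
cv2.imwrite('pics/m1.png',np.vstack([a[:, :],k[:, :a.shape[1]] if k.shape[1]>=a.shape[1] else cv2.copyMakeBorder(k,0,0,0,a.shape[1]-k.shape[1],cv2.BORDER_CONSTANT)]))
cv2.imwrite('pics/m2.png',b)
E
```

```text
Traceback (most recent call last):
  File "fit.py", line 26, in fit
    m=minimize(f,q,method='Nelder-Mead',options=dict(initial_simplex=q+np.vstack([np.zeros(3),np.diag([4,4,.04])]),xatol=.05,fatol=.01))
  File "fit.py", line 20, in f
    def f(p): return -sum(np.minimum(samp(G,c,proj(c,tf(p,P))),250).mean() for c in cams)
                      ~~~^^^^^^^^^^^^^^^^^^^^^^^^^^^^^^^^^^^^^^^^^^^^^^^^^^^^^^^^^^^^^^^^
  File "fit.py", line 20, in <genexpr>
    def f(p): return -sum(np.minimum(samp(G,c,proj(c,tf(p,P))),250).mean() for c in cams)
                                              ~~~~^^^^^^^^^^^
  File "h.py", line 14, in proj
    c=imaging.calibration(cam)
ValueError: time passes only in moves, steps and waits
```

```bash
python3 - <<'E'
s=open('h.py').read().replace("from scipy","import functools\n@functools.cache\ndef calib(c): return imaging.calibration(c)\nfrom scipy",1)
s=s.replace("c=imaging.calibration(cam)","c=calib(cam)")
open('h.py','w').write(s)
E
cat > meas.py <<'E'
from fit import *
M={'jig':np.vstack([box(-90,90,-120,120,18),box(56,80,-120,120,30)]),
   'off':np.vstack([seg((-14,-17,30),(36,-17,30),(36,1,30),(14,1,30),(14,17,30),(-14,17,30),close=True,n=30)])+[0,0,18],
   'bin':np.vstack([box(-75,75,-60,60,70)]),
   'rack':np.vstack([box(-80,80,-105,105,12)]+[box(-75,75,y-15,y+15,72) for y in (-70,0,70)]),
   'blank':box(-75,75,-15,15,72)}
def crop(F,c,box_,names,s,res):
    x,y,w,h=box_; im=cv2.resize(F[c][y:y+h,x:x+w,::-1].clip(0,255).astype(np.uint8),None,fx=s,fy=s,interpolation=cv2.INTER_CUBIC)
    for n in names:
        for u,v in proj(c,tf(res[n],M[n])): cv2.circle(im,(int((u-x+.5)*s),int((v-y+.5)*s)),0,(255,0,255),-1)
    return im
E
time python3 - <<'E'
from meas import *
F=frames(); G=grads(F)
I={'jig':(558,-241,.14),'off':(570,-196,.1),'bin':(639,10,.0),'rack':(567,270,-.13),'blank':(575,345,-.13)}
res={}
for n in M:
    if n=='off':
        rs=[fit(G,M[n],(*I[n][:2],a),step=(6,6,.15)) for a in np.arange(0,6.28,.6)]; rs.sort(key=lambda t:t[1])
        print([ (np.round(a,2).tolist(),round(b)) for a,b in rs[:4]]); res[n]=rs[0][0];
    else: res[n],v=fit(G,M[n],I[n])
    print(n,np.round(res[n],3),[ (c,np.round(fit(G,M[n],res[n],(c,),(3,3,.03))[0],3)) for c in ('scene','top')])
np.save('res.npy',res,allow_pickle=True)
J=lambda l:np.hstack([crop(F,'top',(335,180,90,90),l,4.4,res),crop(F,'scene',(235,125,90,90),l,4.4,res)])
k=np.hstack([crop(F,'top',(200,165,130,60),['rack','bin'],3.05,res)[:,:396],crop(F,'scene',(350,220,130,60),['rack','blank'],3.05,res)[:,:396]])
cv2.imwrite('pics/m1.png',np.vstack([J([]),k])); cv2.imwrite('pics/m2.png',J(['jig','off']))
E
```

```text
jig [ 5.63612e+02 -2.38075e+02  1.60000e-01] [('scene', array([ 5.69961e+02, -2.30581e+02,  2.47000e-01])), ('top', array([ 5.63534e+02, -2.39663e+02,  1.47000e-01]))]
[([566.29, -201.09, 0.29], -275), ([566.25, -200.98, 0.29], -275), ([566.21, -200.97, 0.29], -275), ([566.39, -201.09, 0.29], -275)]
off [ 5.66295e+02 -2.01095e+02  2.94000e-01] [('scene', array([ 5.67797e+02, -2.02931e+02,  3.13000e-01])), ('top', array([ 5.63776e+02, -1.99425e+02,  3.16000e-01]))]
bin [6.45864e+02 7.67900e+00 1.50000e-02] [('scene', array([6.46385e+02, 8.87100e+00, 1.70000e-02])), ('top', array([6.42162e+02, 6.18700e+00, 9.00000e-03]))]
rack [ 5.66858e+02  2.76811e+02 -1.40000e-01] [('scene', array([ 5.67532e+02,  2.77285e+02, -1.43000e-01])), ('top', array([ 5.65610e+02,  2.76454e+02, -1.43000e-01]))]
blank [ 5.77405e+02  3.45968e+02 -1.58000e-01] [('scene', array([ 5.78540e+02,  3.45863e+02, -1.62000e-01])), ('top', array([ 5.75717e+02,  3.46070e+02, -1.46000e-01]))]
real	0m53.252s
user	0m41.729s
sys	0m0.387s
```

View pics/m1.png

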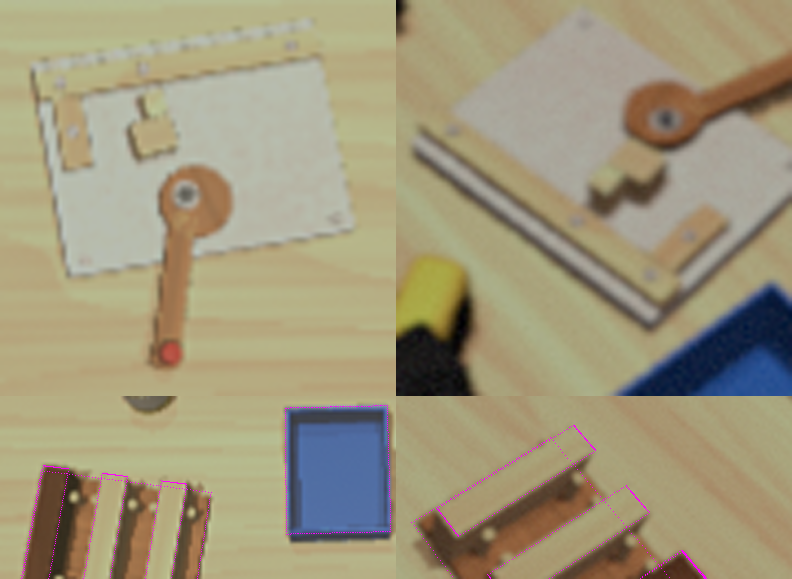

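View pics/m2.png

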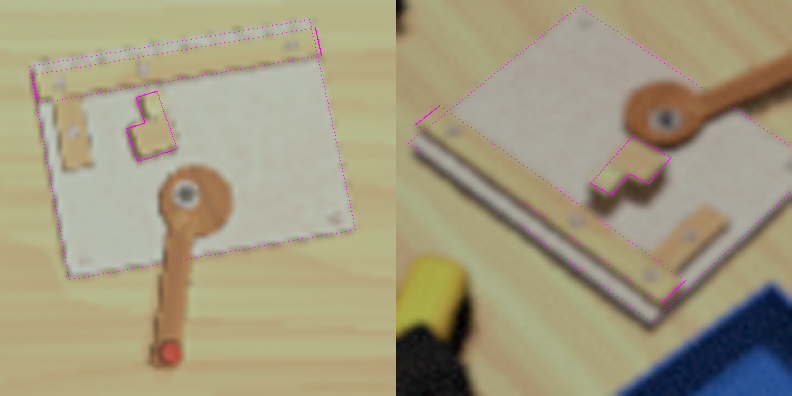

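Jig, offcut, rack and bin outlines match the picture. The L-shaped offcut is at about (150,128) in the left crop with its tail to the upper edge, the walnut blank is leftmost in the rack, and the lever is near open. Next, a move planner and the approach to the offcut.

```bash
cat > plan.py <<'E'
import numpy as np, json, sys, os
from scipy.spatial.transform import Rotation as R
def rot(yaw,tilt=0): return R.from_euler('z',yaw,degrees=True)*R.from_euler('x',180+tilt,degrees=True)
def load(): d=np.load('cmd.npy'); return d[:3],R.from_quat(d[3:])
def save(p,q): np.save('cmd.npy',np.r_[p,q.as_quat()])
def call(wps,commit=True):
    """wps: (x,y,z,yaw,tilt,grip,reps): rows of one call from the last commanded pose"""
    p0,r0=load(); rows=[]; pp,pr=p0,r0
    for x,y,z,yaw,tilt,g,n in wps:
        t=(r0.inv()*rot(yaw,tilt)).as_rotvec(degrees=True)/45; s=r0.inv().apply(np.array([x,y,z])-p0)/200
        t=np.round(t,3)+0.; s=np.round(s,3)+0.
        P=p0+r0.apply(s*200); Q=r0*R.from_rotvec(t*45,degrees=True)
        need=max(np.linalg.norm(P-pp)/50,np.degrees((pr.inv()*Q).magnitude())/8.59)
        flag='' if n>=need-.01 else f' TOO FAST need {need:.1f}'
        if max(abs(t).max(),abs(s).max())>1: flag+=' OUT OF RANGE'
        if flag: print(flag)
        rows+=[[t.tolist(),s.tolist(),g]]*n; pp,pr=P,Q
    if len(rows)>8: print('TOO MANY',len(rows))
    print(json.dumps(rows)); save(P,Q)
E
python3 - <<'E'
from plan import *
save(np.array([145.404,607.853,231.281]),rot(np.degrees(2.90677776)))
call([(260,390,200,176,0,.3,6)])
call([(370,180,180,186,0,.3,6)])
call([(470,-20,160,196.8,0,.3,6)])
call([(566,-201,100,196.8,0,.3,6)])
E
```

```text
[[[0.0, 0.0, -0.21], [-0.811, -0.926, 0.156], 0.3], [[0.0, 0.0, -0.21], [-0.811, -0.926, 0.156], 0.3], [[0.0, 0.0, -0.21], [-0.811, -0.926, 0.156], 0.3], [[0.0, 0.0, -0.21], [-0.811, -0.926, 0.156], 0.3], [[0.0, 0.0, -0.21], [-0.811, -0.926, 0.156], 0.3], [[0.0, 0.0, -0.21], [-0.811, -0.926, 0.156], 0.3]]
 OUT OF RANGE
[[[0.0, 0.0, -0.222], [-0.622, -1.009, 0.1], 0.3], [[0.0, 0.0, -0.222], [-0.622, -1.009, 0.1], 0.3], [[0.0, 0.0, -0.222], [-0.622, -1.009, 0.1], 0.3], [[0.0, 0.0, -0.222], [-0.622, -1.009, 0.1], 0.3], [[0.0, 0.0, -0.222], [-0.622, -1.009, 0.1], 0.3], [[0.0, 0.0, -0.222], [-0.622, -1.009, 0.1], 0.3]]
 OUT OF RANGE
[[[0.0, 0.0, -0.24], [-0.393, -1.047, 0.1], 0.3], [[0.0, 0.0, -0.24], [-0.393, -1.047, 0.1], 0.3], [[0.0, 0.0, -0.24], [-0.393, -1.047, 0.1], 0.3], [[0.0, 0.0, -0.24], [-0.393, -1.047, 0.1], 0.3], [[0.0, 0.0, -0.24], [-0.393, -1.047, 0.1], 0.3], [[0.0, 0.0, -0.24], [-0.393, -1.047, 0.1], 0.3]]
 OUT OF RANGE
[[[0.0, 0.0, 0.0], [-0.198, -1.005, 0.3], 0.3], [[0.0, 0.0, 0.0], [-0.198, -1.005, 0.3], 0.3], [[0.0, 0.0, 0.0], [-0.198, -1.005, 0.3], 0.3], [[0.0, 0.0, 0.0], [-0.198, -1.005, 0.3], 0.3], [[0.0, 0.0, 0.0], [-0.198, -1.005, 0.3], 0.3], [[0.0, 0.0, 0.0], [-0.198, -1.005, 0.3], 0.3]]
```

```bash
sed -i 's/print(json.dumps(rows)); /print([(len(rows),)]); [print(json.dumps(a)) for i,a in enumerate(rows) if i==0 or a!=rows[i-1]]; /' plan.py
python3 - <<'E'
from plan import *
save(np.array([145.404,607.853,231.281]),rot(np.degrees(2.90677776)))
call([(265,378,200,180,0,.3,6)])
call([(370,182,180,188,0,.3,5)])
call([(465,-6,160,196.8,0,.3,5)])
call([(566,-192,100,196.8,0,.3,6)])
call([(566.3,-201,60,196.8,0,.3,2)])
E
```

```text
[(6,)]
[[0.0, 0.0, -0.299], [-0.849, -0.979, 0.156], 0.3]
[(5,)]
[[0.0, 0.0, -0.178], [-0.525, -0.98, 0.1], 0.3]
[(5,)]
[[0.0, 0.0, -0.195], [-0.339, -0.997, 0.1], 0.3]
 OUT OF RANGE
[(6,)]
[[0.0, 0.0, 0.0], [-0.215, -1.036, 0.3], 0.3]
[(2,)]
[[0.0, 0.0, 0.0], [0.011, -0.043, 0.2], 0.3]
```

Request:
step_arm(moves=[[[0, 0, -0.299], [-0.849, -0.979, 0.156], 0.3], [[0, 0, -0.299], [-0.849, -0.979, 0.156], 0.3], [[0, 0, -0.299], [-0.849, -0.979, 0.156], 0.3], [[0, 0, -0.299], [-0.849, -0.979, 0.156], 0.3], [[0, 0, -0.299], [-0.849, -0.979, 0.156], 0.3], [[0, 0, -0.299], [-0.849, -0.979, 0.156], 0.3]], squeeze=30)

```text
clock: 2.9
eef_pos: [265.7, 373.7, 199.4]
tcp_rot: [-3.139, -0.001, 3.139]
contact_force: [-1.2, 0.8, 1.0]
opening: 0.648
grasp_force: 0.0
```

Request:
step_arm(moves=[[[0, 0, -0.178], [-0.525, -0.98, 0.1], 0.3], [[0, 0, -0.178], [-0.525, -0.98, 0.1], 0.3], [[0, 0, -0.178], [-0.525, -0.98, 0.1], 0.3], [[0, 0, -0.178], [-0.525, -0.98, 0.1], 0.3], [[0, 0, -0.178], [-0.525, -0.98, 0.1], 0.3]])

```text
clock: 3.4
eef_pos: [371.2, 179.8, 180.2]
tcp_rot: [-3.141, 0.001, -3.003]
contact_force: [-0.7, 0.4, 0.5]
opening: 0.652
grasp_force: 0.0
```

Request:
step_arm(moves=[[[0, 0, -0.195], [-0.339, -0.997, 0.1], 0.3], [[0, 0, -0.195], [-0.339, -0.997, 0.1], 0.3], [[0, 0, -0.195], [-0.339, -0.997, 0.1], 0.3], [[0, 0, -0.195], [-0.339, -0.997, 0.1], 0.3], [[0, 0, -0.195], [-0.339, -0.997, 0.1], 0.3]])

```text
clock: 3.9
eef_pos: [467.1, -9.0, 160.2]
tcp_rot: [-3.141, 0.002, -2.851]
contact_force: [0.6, 0.5, 0.5]
opening: 0.654
grasp_force: 0.0
```

Request:
step_arm(moves=[[[0, 0, 0], [-0.2, -0.98, 0.3], 0.3], [[0, 0, 0], [-0.2, -0.98, 0.3], 0.3], [[0, 0, 0], [-0.2, -0.98, 0.3], 0.3], [[0, 0, 0], [-0.2, -0.98, 0.3], 0.3], [[0, 0, 0], [-0.2, -0.98, 0.3], 0.3]])

```text
clock: 4.4
eef_pos: [562.2, -186.0, 98.7]
tcp_rot: [-3.14, 0.001, -2.851]
contact_force: [0.2, 1.2, -0.2]
opening: 0.648
grasp_force: 0.0
```

Run:
```python
from plan import *
p,q=np.array([465,-6,160.]),rot(196.8)
save(p+q.apply([-40,-196,60]),rot(196.8)); print(load()[0])
call([(566,-201,60,196.8,0,.3,2),(566,-201,24,196.8,0,.3,2),(566,-201,24,196.8,0,-.5,3)])
call([(566,-201,110,196.8,0,-.5,3),(600,-120,130,196.8,0,-.5,2),(620,-30,125,196.8,0,-.5,2)])
call([(640,8,125,196.8,0,-.5,2),(640,8,50,196.8,0,-.5,3)])
call([(640,8,50,196.8,0,.3,2),(640,8,130,196.8,0,.3,3)])
```

```text
[ 559.9430121  -182.07334964  100.        ]
[(7,)]
[[0.0, 0.0, 0.0], [-0.002, -0.099, 0.2], 0.3]
[[0.0, 0.0, 0.0], [-0.002, -0.099, 0.38], 0.3]
[[0.0, 0.0, 0.0], [-0.002, -0.099, 0.38], -0.5]
[(7,)]
[[0.0, 0.0, 0.0], [0.0, 0.0, -0.43], -0.5]
[[0.0, 0.0, 0.0], [-0.279, 0.338, -0.53], -0.5]
[[0.0, 0.0, 0.0], [-0.505, 0.74, -0.505], -0.5]
[(5,)]
[[0.0, 0.0, 0.0], [-0.151, 0.153, 0.0], -0.5]
[[0.0, 0.0, 0.0], [-0.151, 0.153, 0.375], -0.5]
[(5,)]
[[0.0, 0.0, 0.0], [0.0, 0.0, 0.0], 0.3]
[[0.0, 0.0, 0.0], [0.0, 0.0, -0.4], 0.3]
```

Request:
step_arm(moves=[[[0, 0, 0], [-0.002, -0.099, 0.2], 0.3], [[0, 0, 0], [-0.002, -0.099, 0.2], 0.3], [[0, 0, 0], [-0.002, -0.099, 0.38], 0.3], [[0, 0, 0], [-0.002, -0.099, 0.38], 0.3], [[0, 0, 0], [-0.002, -0.099, 0.38], -0.5], [[0, 0, 0], [-0.002, -0.099, 0.38], -0.5], [[0, 0, 0], [-0.002, -0.099, 0.38], -0.5], [[0, 0, 0], [-0.002, -0.099, 0.38], -0.5]], squeeze=30)

```text
clock: 5.2
eef_pos: [567.0, -201.0, 25.9]
tcp_rot: [-3.14, 0.002, -2.849]
contact_force: [-0.3, 1.8, 8.8]
opening: 0.392
grasp_force: 31.2
```

Request:
step_arm(moves=[[[0, 0, 0], [0, 0, -0.43], -0.5], [[0, 0, 0], [0, 0, -0.43], -0.5], [[0, 0, 0], [-0.279, 0.338, -0.53], -0.5], [[0, 0, 0], [-0.279, 0.338, -0.53], -0.5], [[0, 0, 0], [-0.505, 0.74, -0.505], -0.5], [[0, 0, 0], [-0.505, 0.74, -0.505], -0.5]])

```text
clock: 5.8
eef_pos: [620.8, -28.2, 126.6]
tcp_rot: [-3.141, 0.002, -2.849]
contact_force: [0.3, -0.7, -0.4]
opening: 0.392
grasp_force: 30.3
```

Request:
step_arm(moves=[[[0, 0, 0], [-0.151, 0.153, 0], -0.5], [[0, 0, 0], [-0.151, 0.153, 0], -0.5], [[0, 0, 0], [-0.151, 0.153, 0.375], -0.5], [[0, 0, 0], [-0.151, 0.153, 0.375], -0.5], [[0, 0, 0], [-0.151, 0.153, 0.375], -0.5]])

```text
clock: 6.3
eef_pos: [636.9, 7.4, 47.0]
tcp_rot: [3.14, -0.006, -2.849]
contact_force: [-0.5, -0.0, -0.1]
opening: 0.393
grasp_force: 30.3
```

Request:
step_arm(moves=[[[0, 0, 0], [0, 0, 0], 0.3], [[0, 0, 0], [0, 0, 0], 0.3], [[0, 0, 0], [0, 0, -0.4], 0.3], [[0, 0, 0], [0, 0, -0.4], 0.3], [[0, 0, 0], [0, 0, -0.4], 0.3]])

```text
clock: 6.8
eef_pos: [644.1, 7.7, 137.1]
tcp_rot: [-3.139, 0.01, -2.849]
contact_force: [1.3, 0.2, 0.6]
opening: 0.649
grasp_force: 0.0
```

Run:
```python
from plan import *
print(load()[0])
call([(600,190,130,180,0,.15,5)])
call([(576.6,346,125,171.7,0,.15,4),(576.6,346,80,171.7,0,.15,2)])
from h import *
f=imaging.grab_frame('scene'); np.save('b.npy',f)
for n in ('offcut','bin'):
  print(n,[(round(m['conf'],2),np.round(m['extent'])) for m in imaging.recognise('scene',n)[:3]])
```

```text
[640.02800862   7.98557105 130.        ]
[(5,)]
[[0.0, 0.0, 0.373], [-0.071, 0.929, 0.0], 0.15]
[(6,)]
[[0.0, 0.0, 0.185], [0.116, 0.78, 0.025], 0.15]
[[0.0, 0.0, 0.185], [0.116, 0.78, 0.25], 0.15]
offcut [(0.51, array([303., 218.,  21.,  19.]))]
bin [(0.63, array([281., 191.,  67.,  66.]))]
```

Request:
step_arm(moves=[[[0, 0, 0.373], [-0.071, 0.929, 0], 0.15], [[0, 0, 0.373], [-0.071, 0.929, 0], 0.15], [[0, 0, 0.373], [-0.071, 0.929, 0], 0.15], [[0, 0, 0.373], [-0.071, 0.929, 0], 0.15], [[0, 0, 0.373], [-0.071, 0.929, 0], 0.15]])

```text
clock: 7.45
eef_pos: [598.1, 193.9, 129.1]
tcp_rot: [3.141, -0.002, -3.138]
contact_force: [0.5, -1.2, -0.5]
opening: 0.57
grasp_force: 0.0
```

Request:
step_arm(moves=[[[0, 0, 0.185], [0.116, 0.78, 0.025], 0.15], [[0, 0, 0.185], [0.116, 0.78, 0.025], 0.15], [[0, 0, 0.185], [0.116, 0.78, 0.025], 0.15], [[0, 0, 0.185], [0.116, 0.78, 0.025], 0.15], [[0, 0, 0.185], [0.116, 0.78, 0.2], 0.15], [[0, 0, 0.185], [0.116, 0.78, 0.2], 0.15]])

```text
clock: 8.05
eef_pos: [573.9, 343.7, 85.6]
tcp_rot: [-3.136, -0.006, 2.997]
contact_force: [-0.5, -0.0, -1.6]
opening: 0.578
grasp_force: 0.0
```

Run:
```python
from fit import *
from plan import *
p,q=load(); save(p+[0,0,10],q)
s=telemetry.sense(); print(s['eef_pos'],s['tcp_rot'],s['qpos'])
cv2.imwrite('pics/g1.png',cv2.resize(imaging.grab_frame('scene')[190:330,340:500,::-1],None,fx=4.5,fy=4,interpolation=cv2.INTER_CUBIC))
```

```text
[573.89305922 343.66331291  85.6480097 ] [-3.13636958 -0.00588545  2.99700925] [ 5.37491386e-01  5.76818508e-01  1.63322801e+00 -4.26570399e-04
  9.39407490e-01 -8.88483767e-01]
```

View pics/g1.png

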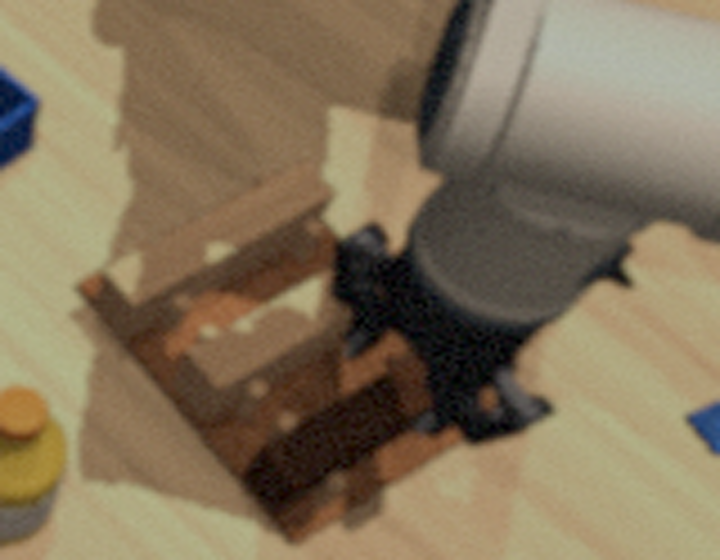

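The fingers straddle the walnut blank (dark bar around (340,430)) with the maples untouched. Descend and grip.

Run:
```python
from plan import *
print(load()[0])
call([(576.6,346,46,171.7,0,.15,3),(576.6,346,46,171.7,0,-.6,4)])
call([(576.6,346,160,171.7,0,-.6,3),(545,250,160,150,0,-.6,3)])
call([(520,130,150,115,0,-.6,5)])
call([(498,50,140,95.7,0,-.6,3),(498,50,140,95.7,-20,-.6,3)])
call([(498,50,120,95.7,-60,-.6,6)])
```

```text
[576.67899771 345.95370611  90.        ]
[(7,)]
[[0.0, 0.0, 0.0], [0.0, 0.0, 0.22], 0.15]
[[0.0, 0.0, 0.0], [0.0, 0.0, 0.22], -0.6]
[(6,)]
[[0.0, 0.0, 0.0], [0.0, 0.0, -0.57], -0.6]
[[0.0, 0.0, 0.482], [0.087, -0.498, -0.57], -0.6]
[(5,)]
[[0.0, 0.0, 0.778], [-0.191, -0.582, 0.05], -0.6]
[(6,)]
[[0.0, 0.0, 0.429], [-0.316, -0.268, 0.05], -0.6]
[[-0.44, -0.075, 0.424], [-0.316, -0.268, 0.05], -0.6]
[(6,)]
[[-0.889, 0.0, 0.0], [0.0, -0.035, 0.094], -0.6]
```

Request:
step_arm(moves=[[[0, 0, 0], [0, 0, 0.22], 0.15], [[0, 0, 0], [0, 0, 0.22], 0.15], [[0, 0, 0], [0, 0, 0.22], 0.15], [[0, 0, 0], [0, 0, 0.22], -0.6], [[0, 0, 0], [0, 0, 0.22], -0.6], [[0, 0, 0], [0, 0, 0.22], -0.6], [[0, 0, 0], [0, 0, 0.22], -0.6]], squeeze=60)

```text
clock: 8.8
eef_pos: [578.0, 346.1, 48.4]
tcp_rot: [3.14, 0.003, 2.996]
contact_force: [0.5, -2.4, 7.6]
opening: 0.342
grasp_force: 60.2
```

Request:
step_arm(moves=[[[0, 0, 0], [0, 0, -0.57], -0.6], [[0, 0, 0], [0, 0, -0.57], -0.6], [[0, 0, 0], [0, 0, -0.57], -0.6], [[0, 0, 0.482], [0.087, -0.498, -0.57], -0.6], [[0, 0, 0.482], [0.087, -0.498, -0.57], -0.6], [[0, 0, 0.482], [0.087, -0.498, -0.57], -0.6]])

```text
clock: 9.4
eef_pos: [541.8, 244.8, 159.8]
tcp_rot: [-3.137, -0.002, 2.61]
contact_force: [-0.8, -0.3, -1.9]
opening: 0.339
grasp_force: 61.5
```

Request:
step_arm(moves=[[[0, 0, 0.778], [-0.191, -0.582, 0.05], -0.6], [[0, 0, 0.778], [-0.191, -0.582, 0.05], -0.6], [[0, 0, 0.778], [-0.191, -0.582, 0.05], -0.6], [[0, 0, 0.778], [-0.191, -0.582, 0.05], -0.6], [[0, 0, 0.778], [-0.191, -0.582, 0.05], -0.6]])

```text
clock: 9.9
eef_pos: [519.7, 129.1, 150.4]
tcp_rot: [3.141, -0.0, 2.003]
contact_force: [-0.2, -0.1, -1.9]
opening: 0.338
grasp_force: 61.7
```

Request:
step_arm(moves=[[[0, 0, 0.429], [-0.316, -0.268, 0.05], -0.6], [[0, 0, 0.429], [-0.316, -0.268, 0.05], -0.6], [[0, 0, 0.429], [-0.316, -0.268, 0.05], -0.6], [[-0.44, -0.075, 0.424], [-0.316, -0.268, 0.05], -0.6], [[-0.44, -0.075, 0.424], [-0.316, -0.268, 0.05], -0.6], [[-0.44, -0.075, 0.424], [-0.316, -0.268, 0.05], -0.6]])

```text
clock: 10.5
eef_pos: [495.2, 50.2, 139.5]
tcp_rot: [2.79, 0.002, 1.675]
contact_force: [-0.6, 0.3, -1.3]
opening: 0.341
grasp_force: 61.7
```

Request:
step_arm(moves=[[[-0.889, 0, 0], [0, -0.035, 0.094], -0.6], [[-0.889, 0, 0], [0, -0.035, 0.094], -0.6], [[-0.889, 0, 0], [0, -0.035, 0.094], -0.6], [[-0.889, 0, 0], [0, -0.035, 0.094], -0.6], [[-0.889, 0, 0], [0, -0.035, 0.094], -0.6], [[-0.889, 0, 0], [0, -0.035, 0.094], -0.6]])

```text
clock: 11.1
eef_pos: [479.4, 49.2, 245.5]
tcp_rot: [2.313, 0.004, 1.674]
contact_force: [0.4, -0.9, -2.5]
opening: 0.34
grasp_force: 63.8
```

Run:
```python
from h import *
from plan import *
s=telemetry.sense(); print(s['eef_pos'],s['tcp_rot'],s['qpos'],s['opening'],s['contact_force'])
r=R.from_euler('xyz',s['tcp_rot']); print(r.as_matrix().round(3),load()[0])
cv2.imwrite('pics/g2.png',cv2.resize(imaging.grab_frame('scene')[90:330,260:580,::-1],None,fx=2.5,fy=2.5,interpolation=cv2.INTER_CUBIC))
```

```text
[479.35071881  49.17983943 245.54551406] [2.31319946 0.00390518 1.67359224] [ 9.90306392e-02 -1.69805212e-01  2.48121228e+00  7.50823881e-02
  1.79044860e-03 -8.05053340e-02] 0.33968465831412303 [ 0.40966718 -0.93291413 -2.51310072]
[[-0.103  0.672  0.733]
 [ 0.995  0.072  0.073]
 [-0.004  0.737 -0.676]] [497.91661408  50.06255005 119.93965965]
```

View pics/g2.png

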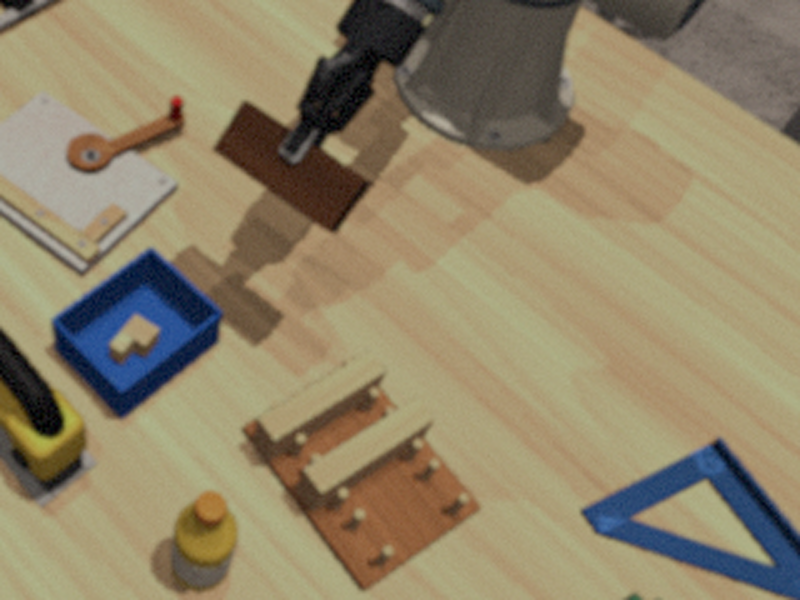

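The offcut lies in the bin at (135,335), both maples still stand in the rack, and the walnut blank is in the grip at (290,165). Outward tilt hits the joint‑5 limit, so I'll tilt inward instead, first undoing this tilt.

Request:
step_arm(moves=[[[0.9, 0, 0], [0, 0, 0], -0.6], [[0.9, 0, 0], [0, 0, 0], -0.6], [[0.9, 0, 0], [0, 0, 0], -0.6], [[0.9, 0, 0], [0, 0, 0], -0.6], [[0.9, 0, 0], [0, 0, 0], -0.6], [[0.9, 0, 0], [0, 0, 0], -0.6], [[0.9, 0, 0], [0, 0, 0], -0.6]])

```text
clock: 11.85
eef_pos: [479.6, 48.9, 243.3]
tcp_rot: [3.021, 0.001, 1.672]
contact_force: [-0.8, 0.4, -2.9]
opening: 0.338
grasp_force: 63.7
```

Run:
```python
from h import *
s=telemetry.sense(); print(s['eef_pos'],s['tcp_rot'],s['qpos'],s['opening'],s['contact_force'])
```

```text
[479.57481785  48.92849717 243.27447157] [3.02128679e+00 1.06405222e-03 1.67196884e+00] [ 9.91387713e-02  4.92945114e-02  1.99608199e+00 -9.80760938e-04
  9.75908559e-01 -1.59711539e-03] 0.3376711611774591 [-0.77775468  0.42677141 -2.86242223]
```

Run:
```python
from plan import *
save(np.array([479.5,49,244]),R.from_euler('xyz',[3.0212,.001,1.672]))
call([(425,38,190,94.6,15,-.6,3),(370,30,140,94.6,33,-.6,3)])
call([(370,30,100,94.6,52,-.6,3),(370,30,45,94.6,52,-.6,2)])
```

```text
[(6,)]
[[0.487, 0.003, 0.027], [-0.027, -0.307, 0.235], -0.6]
[[0.887, 0.007, 0.026], [-0.039, -0.613, 0.45], -0.6]
[(5,)]
[[0.422, 0.0, 0.0], [0.0, 0.109, 0.167], -0.6]
[[0.422, 0.0, 0.0], [0.0, 0.259, 0.398], -0.6]
```

Request:
step_arm(moves=[[[0.487, 0.003, 0.027], [-0.027, -0.307, 0.235], -0.6], [[0.487, 0.003, 0.027], [-0.027, -0.307, 0.235], -0.6], [[0.487, 0.003, 0.027], [-0.027, -0.307, 0.235], -0.6], [[0.887, 0.007, 0.026], [-0.039, -0.613, 0.45], -0.6], [[0.887, 0.007, 0.026], [-0.039, -0.613, 0.45], -0.6], [[0.887, 0.007, 0.026], [-0.039, -0.613, 0.45], -0.6]])

```text
clock: 12.45
eef_pos: [366.5, 29.6, 137.1]
tcp_rot: [-2.556, -0.0, 1.65]
contact_force: [-0.1, -1.0, -1.5]
opening: 0.338
grasp_force: 63.7
```

Request:
step_arm(moves=[[[0.422, 0, 0], [0, 0.109, 0.167], -0.6], [[0.422, 0, 0], [0, 0.109, 0.167], -0.6], [[0.422, 0, 0], [0, 0.109, 0.167], -0.6], [[0.422, 0, 0], [0, 0.109, 0.167], -0.6]])

```text
clock: 12.85
eef_pos: [370.3, 30.0, 100.2]
tcp_rot: [-2.238, -0.0, 1.649]
contact_force: [0.5, -0.4, -2.3]
opening: 0.337
grasp_force: 63.8
```

Run:
```python
from h import *
s=telemetry.sense(); print(s['eef_pos'],s['tcp_rot'],s['qpos'],s['opening'],s['contact_force'])
```

```text
[370.31997618  29.9664874  100.1810639 ] [-2.23753327e+00 -2.18703916e-04  1.64924268e+00] [ 7.73657587e-02  7.02160584e-01  1.73888992e+00 -7.14336690e-04
  1.60460134e+00 -8.64279085e-04] 0.33737868262127485 [ 0.5372031  -0.4196077  -2.32794599]
```

Request:
step_arm(moves=[[[0, 0, 0], [0, 0.11, 0.086], -0.6], [[0, 0, 0], [0, 0.22, 0.172], -0.6], [[0, 0, 0], [0, 0.244, 0.191], -0.6], [[0, 0, 0], [0, 0.252, 0.197], -0.6], [[0, 0, 0], [0, 0.256, 0.2], -0.6], [[0, 0, 0], [0, 0.256, 0.2], -0.6]])

```text
clock: 13.45
eef_pos: [370.3, 29.9, 36.6]
tcp_rot: [-2.236, 0.0, 1.649]
contact_force: [-0.1, -0.7, -1.8]
opening: 0.339
grasp_force: 63.7
```

Request:
step_arm(moves=[[[0, 0, 0], [0, 0.006, 0.005], -0.6], [[0, 0, 0], [0, 0.012, 0.009], -0.6], [[0, 0, 0], [0, 0.016, 0.012], -0.6], [[0, 0, 0], [0, 0.016, 0.012], -0.6]])

```text
clock: 13.85
eef_pos: [370.3, 29.9, 34.1]
tcp_rot: [-2.231, 0.0, 1.649]
contact_force: [5.5, 1.3, 18.7]
opening: 0.34
grasp_force: 66.3
```

Request:
step_arm(moves=[[[0, 0, 0], [0, -0.006, -0.005], -0.6], [[0, 0, 0], [0, -0.006, -0.005], -0.08], [[0, 0, 0], [0, -0.006, -0.005], -0.08], [[0, 0, 0], [0, -0.006, -0.005], -0.08], [[0, 0, 0], [0, -0.006, -0.06], -0.08], [[0, 0, 0], [0, -0.006, -0.12], -0.08], [[0, 0, 0], [0, -0.006, -0.25], -0.08], [[0, 0, 0], [0, -0.006, -0.45], -0.08]])

```text
clock: 14.65
eef_pos: [439.5, 35.3, 88.6]
tcp_rot: [-2.23, 0.0, 1.649]
contact_force: [0.5, 0.2, -0.5]
opening: 0.458
grasp_force: 0.0
```

Run:
```python
from h import *
s=telemetry.sense(); print(s['eef_pos'],s['tcp_rot'],s['qpos'],s['opening'],s['contact_force'])
cv2.imwrite('pics/g3.png',cv2.resize(imaging.grab_frame('scene')[50:290,260:580,::-1],None,fx=2.2,fy=2.2,interpolation=cv2.INTER_CUBIC))
```

```text
[439.54506766  35.26429526  88.56395542] [-2.22980038e+00  1.15813150e-04  1.64882231e+00] [ 7.72114822e-02  7.96557976e-01  1.56583135e+00 -7.20059806e-04
  1.69099537e+00 -4.93525025e-04] 0.4577030515790199 [ 0.45800215  0.21830964 -0.45827071]
```

View pics/g3.png

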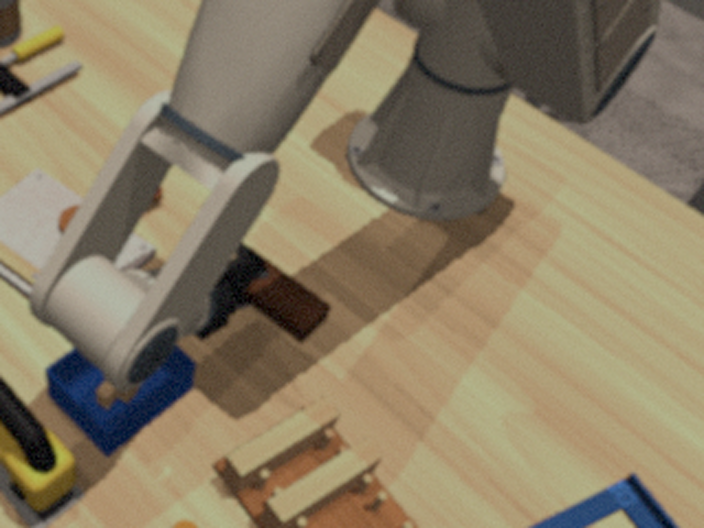

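Run:
```python
from plan import *
save(np.array([439.5,35.3,89]),R.from_euler('xyz',[-2.23,0,1.649]))
call([(440,40,150,94.5,40,.6,2),(430,130,200,94.5,10,.6,5)])
call([(420,260,210,100,0,.6,3)])
```

```text
[(7,)]
[[-0.272, 0.0, 0.0], [0.023, -0.238, -0.19], 0.6]
[[-0.938, 0.0, 0.0], [0.476, -0.445, -0.332], 0.6]
[(3,)]
[[-0.223, -0.011, -0.122], [0.652, -0.008, -0.049], 0.6]
```

Request:
step_arm(moves=[[[-0.272, 0, 0], [0.023, -0.238, -0.19], 0.6], [[-0.272, 0, 0], [0.023, -0.238, -0.19], 0.6], [[-0.938, 0, 0], [0.476, -0.445, -0.332], 0.6], [[-0.938, 0, 0], [0.476, -0.445, -0.332], 0.6], [[-0.938, 0, 0], [0.476, -0.445, -0.332], 0.6], [[-0.938, 0, 0], [0.476, -0.445, -0.332], 0.6], [[-0.938, 0, 0], [0.476, -0.445, -0.332], 0.6]])

```text
clock: 15.4
eef_pos: [429.1, 130.4, 200.7]
tcp_rot: [-2.973, -0.0, 1.65]
contact_force: [-0.5, 0.8, -0.3]
opening: 0.799
grasp_force: 0.0
```

Request:
step_arm(moves=[[[-0.223, -0.011, -0.122], [0.652, -0.008, -0.049], 0.6], [[-0.223, -0.011, -0.122], [0.652, -0.008, -0.049], 0.6], [[-0.223, -0.011, -0.122], [0.652, -0.008, -0.049], 0.6], [[-0.223, -0.011, -0.122], [0.652, -0.008, -0.049], 0.6]])

```text
clock: 15.8
eef_pos: [420.6, 263.4, 209.3]
tcp_rot: [3.139, -0.0, 1.747]
contact_force: [0.1, -0.5, 0.5]
opening: 0.801
grasp_force: 0.0
```

Run:
```python
from meas import *
F=frames(2); G=grads(F)
M['flat']=box(-75,75,-30,30,30)
res=np.load('res.npy',allow_pickle=True).item()
for c in ('top','scene'):
  for m in imaging.mark_of(c,'blank')[:2]: print(c,m['conf'],at_z(c,[m['xy']],15)[0])
res['flat'],v=fit(G,M['flat'],(405,35,1.65),step=(12,12,.12)); print(res['flat'],v,[np.round(fit(G,M['flat'],res['flat'],(c,),(3,3,.03))[0],3) for c in ('scene','top')])
M['jig2']=np.vstack([box(-90,90,-120,120,18),seg((56,-120,30),(56,120,30)),seg((80,-120,30),(80,120,30)),seg((-4,85,30),(56,85,30)),seg((-4,85,30),(-4,109,30)),seg((-4,109,30),(56,109,30))])
res['jig2'],v=fit(G,M['jig2'],(563,-239,.15),step=(3,3,.03)); print('jig2',res['jig2'],v,[np.round(fit(G,M['jig2'],res['jig2'],(c,),(2,2,.02))[0],3) for c in ('scene','top')])
np.save('res.npy',res,allow_pickle=True)
J=np.hstack([crop(F,'top',(335,180,90,90),['jig2'],4,res),crop(F,'scene',(235,125,90,90),['jig2'],4,res)])
K=np.hstack([crop(F,'top',(270,215,90,55),['flat'],4,res),crop(F,'scene',(310,130,90,55),['flat'],4,res)])
cv2.imwrite('pics/m3.png',np.vstack([J,K]))
s=telemetry.sense(); print(s['eef_pos'],s['tcp_rot'],s['clock'])
```

```text
top 0.87 [381.49957525  32.52665125  15.        ]
[383.35277711  32.99737489   1.66067958] -303.8154602050781 [array([383.263,  36.206,   1.663]), array([383.55 ,  31.045,   1.653])]
jig2 [ 5.63698186e+02 -2.37712953e+02  1.54811802e-01] -207.73300170898438 [array([ 5.64083e+02, -2.35793e+02,  1.57000e-01]), array([ 5.63442e+02, -2.38452e+02,  1.57000e-01])]
[420.22893551 258.97354289 208.32680959] [3.13980409e+00 1.30691195e-03 1.74340564e+00] 16.1
```

View pics/m3.png

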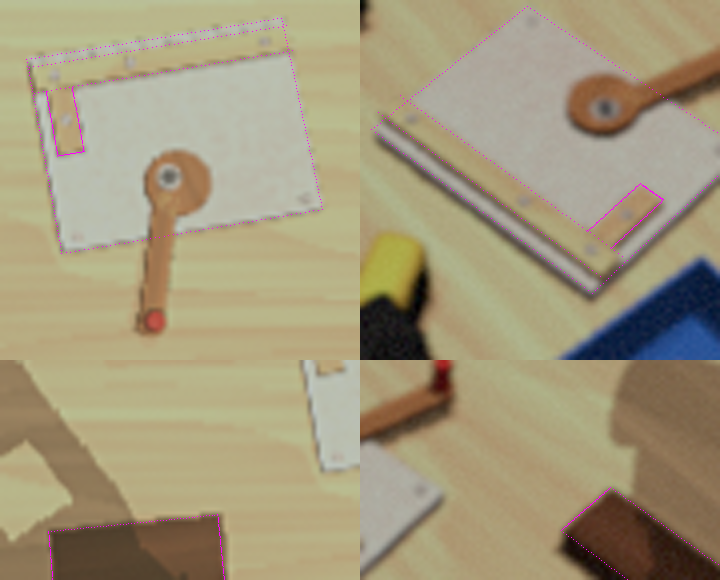

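The blank lies flat, dark rectangle at the bottom left of the crop, and the jig overlay matches fence and stop. Next is a quick fingertip height test on the bare bench at 60 mm opening.

Run:
```python
from plan import *
call([(370,175,110,95.1,0,.41,4),(370,175,20,95.1,0,.41,2),(370,175,-3,95.1,0,.41,2)])
p,q=load()
call([(370,175,-5,95.1,0,.41,1),(370,175,-7,95.1,0,.41,2)])
```

```text
OUT OF RANGE
[(8,)]
[[0.0, 0.0, 0.109], [-0.375, -0.32, 0.5], 0.41]
[[0.0, 0.0, 0.109], [-0.375, -0.32, 0.95], 0.41]
[[0.0, 0.0, 0.109], [-0.375, -0.32, 1.065], 0.41]
[(3,)]
[[0.001, 0.0, 0.0], [0.0, 0.0, 0.01], 0.41]
[[0.001, 0.0, 0.0], [0.0, 0.0, 0.02], 0.41]
```

Request:
step_arm(moves=[[[0, 0, 0.109], [-0.375, -0.32, 0.5], 0.41], [[0, 0, 0.109], [-0.375, -0.32, 0.5], 0.41], [[0, 0, 0.109], [-0.375, -0.32, 0.5], 0.41], [[0, 0, 0.109], [-0.375, -0.32, 0.95], 0.41], [[0, 0, 0.109], [-0.375, -0.32, 0.95], 0.41], [[0, 0, 0.109], [-0.375, -0.32, 0.95], 0.41]])

```text
clock: 16.7
eef_pos: [367.3, 172.6, 14.8]
tcp_rot: [-3.136, 0.004, 1.658]
contact_force: [-0.2, 0.4, 0.2]
opening: 0.706
grasp_force: 0.0
```

Request:
step_arm(moves=[[[0, 0, 0], [0, 0, 0.08], 0.41], [[0, 0, 0], [0, 0, 0.115], 0.41], [[0, 0, 0], [0, 0, 0.115], 0.41]])

```text
clock: 17.0
eef_pos: [371.1, 175.0, -3.7]
tcp_rot: [3.138, 0.0, 1.659]
contact_force: [-0.1, -0.4, 0.6]
opening: 0.708
grasp_force: 0.0
```

Request:
step_arm(moves=[[[0, 0, 0], [0, 0, 0.01], 0.41], [[0, 0, 0], [0, 0, 0.02], 0.41], [[0, 0, 0], [0, 0, 0.02], 0.41]])

```text
clock: 17.3
eef_pos: [371.5, 175.4, -5.4]
tcp_rot: [3.137, -0.0, 1.659]
contact_force: [-7.2, -4.7, 51.0]
opening: 0.703
grasp_force: 25.8
```

Run:
```python
from plan import *
save(np.array([370,175,-7.]),rot(95.1))
call([(370,170,40,95.1,0,1,1),(376,110,80,95.1,0,1,2),(383.4,33,70,95.1,0,1,2),(383.4,33,10,95.1,0,1,2)])
call([(383.4,33,10,95.1,0,.1,4)])
```

```text
[(7,)]
[[0.0, 0.0, 0.0], [-0.025, -0.002, -0.235], 1]
[[0.0, 0.0, 0.0], [-0.326, 0.001, -0.435], 1]
[[0.0, 0.0, 0.0], [-0.713, 0.004, -0.385], 1]
[[0.0, 0.0, 0.0], [-0.713, 0.004, -0.085], 1]
[(4,)]
[[0.0, 0.0, 0.0], [0.0, 0.0, 0.0], 0.1]
```

Request:
step_arm(moves=[[[0, 0, 0], [-0.025, -0.002, -0.235], 1], [[0, 0, 0], [-0.326, 0.001, -0.435], 1], [[0, 0, 0], [-0.326, 0.001, -0.435], 1], [[0, 0, 0], [-0.713, 0.004, -0.385], 1], [[0, 0, 0], [-0.713, 0.004, -0.385], 1], [[0, 0, 0], [-0.713, 0.004, -0.285], 1], [[0, 0, 0], [-0.713, 0.004, -0.085], 1], [[0, 0, 0], [-0.713, 0.004, -0.085], 1]])

```text
clock: 18.1
eef_pos: [381.5, 32.6, 6.3]
tcp_rot: [-3.139, 0.0, 1.658]
contact_force: [-1.5, -0.3, 0.9]
opening: 1.001
grasp_force: 0.0
```

Request:
step_arm(moves=[[[0, 0, 0], [0, 0, 0], 0.1], [[0, 0, 0], [0, 0, 0], 0.1], [[0, 0, 0], [0, 0, 0], 0.1], [[0, 0, 0], [0, 0, 0], 0.1]], squeeze=60)

```text
clock: 18.5
eef_pos: [384.9, 33.4, 10.6]
tcp_rot: [3.136, 0.0, 1.66]
contact_force: [-2.4, 0.1, 10.9]
opening: 0.683
grasp_force: 65.2
```

Run:
```python
from plan import *
call([(383.4,33,120,95.1,0,.1,3),(440,-50,125,97,0,.1,3)])
call([(500,-150,125,98.87,0,.1,3),(583.8,-230.5,115,98.87,0,.1,4)])
call([(583.8,-230.5,60,98.87,0,.1,2),(583.8,-230.5,34,98.87,0,.1,2),(583.8,-230.5,31,98.87,0,.1,2)])
```

```text
[(6,)]
[[0.0, 0.0, 0.0], [0.0, 0.0, -0.55], 0.1]
[[0.0, 0.0, -0.042], [-0.439, 0.245, -0.575], 0.1]
[(7,)]
[[0.0, 0.0, -0.042], [-0.532, 0.237, 0.0], 0.1]
[[0.0, 0.0, -0.042], [-0.983, 0.603, 0.05], 0.1]
[(6,)]
[[0.0, 0.0, 0.0], [0.0, 0.0, 0.275], 0.1]
[[0.0, 0.0, 0.0], [0.0, 0.0, 0.405], 0.1]
[[0.0, 0.0, 0.0], [0.0, 0.0, 0.42], 0.1]
```

Request:
step_arm(moves=[[[0, 0, 0], [0, 0, -0.25], 0.1], [[0, 0, 0], [0, 0, -0.5], 0.1], [[0, 0, 0], [0, 0, -0.55], 0.1], [[0, 0, -0.042], [-0.15, 0.08, -0.575], 0.1], [[0, 0, -0.042], [-0.3, 0.165, -0.575], 0.1], [[0, 0, -0.042], [-0.439, 0.245, -0.575], 0.1], [[0, 0, -0.042], [-0.439, 0.245, -0.575], 0.1]])

```text
clock: 19.2
eef_pos: [443.1, -52.2, 125.2]
tcp_rot: [3.134, 0.002, 1.691]
contact_force: [0.8, 0.6, -2.2]
opening: 0.686
grasp_force: 67.2
```

Request:
step_arm(moves=[[[0, 0, -0.042], [-0.2, 0.1, 0], 0.1], [[0, 0, -0.042], [-0.4, 0.2, 0], 0.1], [[0, 0, -0.042], [-0.532, 0.237, 0], 0.1], [[0, 0, -0.042], [-0.7, 0.37, 0.05], 0.1], [[0, 0, -0.042], [-0.85, 0.5, 0.05], 0.1], [[0, 0, -0.042], [-0.983, 0.603, 0.05], 0.1], [[0, 0, -0.042], [-0.983, 0.603, 0.05], 0.1], [[0, 0, -0.042], [-0.983, 0.603, 0.05], 0.1]])

```text
clock: 20.0
eef_pos: [583.3, -230.0, 114.3]
tcp_rot: [3.139, 0.0, 1.725]
contact_force: [0.3, -1.0, -2.3]
opening: 0.683
grasp_force: 67.2
```

Request:
step_arm(moves=[[[0, 0, 0], [0, 0, 0.15], 0.1], [[0, 0, 0], [0, 0, 0.275], 0.1], [[0, 0, 0], [0, 0, 0.36], 0.1], [[0, 0, 0], [0, 0, 0.405], 0.1], [[0, 0, 0], [0, 0, 0.42], 0.1], [[0, 0, 0], [0, 0, 0.42], 0.1]])

```text
clock: 20.6
eef_pos: [583.9, -230.0, 30.7]
tcp_rot: [3.138, 0.0, 1.726]
contact_force: [0.1, 0.1, -1.5]
opening: 0.685
grasp_force: 67.2
```

Request:
step_arm(moves=[[[0, 0, 0], [0.01, 0, 0], 0.1], [[0, 0, 0], [0.02, 0, 0], 0.1], [[0, 0, 0], [0.025, 0, 0], 0.1], [[0, 0, 0], [0.03, 0, 0], 0.1], [[0, 0, 0], [0.03, 0, 0], 0.1]])

```text
clock: 21.1
eef_pos: [583.1, -224.5, 30.5]
tcp_rot: [3.138, 0.001, 1.725]
contact_force: [0.7, 0.9, -2.0]
opening: 0.682
grasp_force: 67.2
```

Request:
step_arm(moves=[[[0, 0, 0], [0.005, 0, 0], 0.1], [[0, 0, 0], [0.01, 0, 0], 0.1], [[0, 0, 0], [0.015, 0, 0], 0.1], [[0, 0, 0], [0.015, 0, 0], 0.1]])

```text
clock: 21.5
eef_pos: [583.3, -224.1, 30.9]
tcp_rot: [3.137, 0.005, 1.727]
contact_force: [-1.6, -12.3, -0.1]
opening: 0.686
grasp_force: 67.3
```

Request:
step_arm(moves=[[[0, 0, 0], [-0.008, 0.01, 0], 0.1], [[0, 0, 0], [-0.008, 0.02, 0], 0.1], [[0, 0, 0], [-0.008, 0.025, 0], 0.1], [[0, 0, 0], [-0.008, 0.025, 0], 0.1]])

```text
clock: 21.9
eef_pos: [587.6, -223.5, 30.3]
tcp_rot: [3.139, 0.002, 1.726]
contact_force: [-1.7, -7.8, -1.1]
opening: 0.684
grasp_force: 67.2
```

Request:
step_arm(moves=[[[0, 0, 0], [-0.001, 0.005, 0], 0.1], [[0, 0, 0], [-0.001, 0.01, 0], 0.1], [[0, 0, 0], [-0.001, 0.015, 0], 0.1], [[0, 0, 0], [-0.001, 0.015, 0], 0.1]])

```text
clock: 22.3
eef_pos: [587.8, -223.5, 30.1]
tcp_rot: [-3.139, 0.001, 1.727]
contact_force: [-12.8, -10.6, 5.8]
opening: 0.686
grasp_force: 68.1
```

Request:
step_arm(moves=[[[0, 0, 0], [0, -0.003, 0.007], 0.1], [[0, 0, 0], [0, -0.003, 0.013], 0.1], [[0, 0, 0], [0, -0.003, 0.013], 0.1]])

```text
clock: 22.6
eef_pos: [587.8, -223.5, 28.8]
tcp_rot: [-3.14, 0.001, 1.726]
contact_force: [-15.1, -7.8, 16.6]
opening: 0.687
grasp_force: 69.4
```

Run:
```python
from plan import *
save(np.array([588,-223.5,28.]),rot(98.87))
call([(588,-223.5,28,98.87,0,.7,3),(588,-223.5,110,98.87,0,.7,3)])
call([(530,-220,130,60,0,.05,5)])
call([(460,-210,130,22,0,.05,5)])
call([(394,-206.8,110,-9.9,0,.05,4)])
```

```text
[(6,)]
[[0.0, 0.0, 0.0], [0.0, 0.0, 0.0], 0.7]
[[0.0, 0.0, 0.0], [0.0, 0.0, -0.41], 0.7]
[(5,)]
[[0.0, 0.0, 0.864], [0.062, -0.284, -0.1], 0.05]
[(5,)]
[[0.0, 0.0, 0.844], [-0.132, -0.328, 0.0], 0.05]
[(4,)]
[[0.0, 0.0, 0.709], [-0.3, -0.139, 0.1], 0.05]
```

Request:
step_arm(moves=[[[0, 0, 0], [0, 0, 0], 0.7], [[0, 0, 0], [0, 0, 0], 0.7], [[0, 0, 0], [0, 0, 0], 0.7], [[0, 0, 0], [0, 0, -0.2], 0.7], [[0, 0, 0], [0, 0, -0.41], 0.7], [[0, 0, 0], [0, 0, -0.41], 0.7]])

```text
clock: 23.2
eef_pos: [593.8, -223.3, 115.2]
tcp_rot: [3.13, 0.005, 1.726]
contact_force: [-0.0, 1.1, 0.1]
opening: 0.85
grasp_force: 0.0
```

Request:
step_arm(moves=[[[0, 0, 0.864], [0.062, -0.284, -0.1], 0.05], [[0, 0, 0.864], [0.062, -0.284, -0.1], 0.05], [[0, 0, 0.864], [0.062, -0.284, -0.1], 0.05], [[0, 0, 0.864], [0.062, -0.284, -0.1], 0.05], [[0, 0, 0.864], [0.062, -0.284, -0.1], 0.05]])

```text
clock: 23.7
eef_pos: [531.9, -218.5, 129.2]
tcp_rot: [3.139, -0.002, 1.041]
contact_force: [0.5, 0.4, 0.1]
opening: 0.523
grasp_force: 0.0
```

Request:
step_arm(moves=[[[0, 0, 0.844], [-0.132, -0.328, 0], 0.05], [[0, 0, 0.844], [-0.132, -0.328, 0], 0.05], [[0, 0, 0.844], [-0.132, -0.328, 0], 0.05], [[0, 0, 0.844], [-0.132, -0.328, 0], 0.05], [[0, 0, 0.844], [-0.132, -0.328, 0], 0.05]])

```text
clock: 24.2
eef_pos: [461.9, -208.6, 129.1]
tcp_rot: [3.14, -0.003, 0.378]
contact_force: [-0.2, 0.6, -0.2]
opening: 0.532
grasp_force: 0.0
```

Request:
step_arm(moves=[[[0, 0, 0.709], [-0.3, -0.139, 0.1], 0.05], [[0, 0, 0.709], [-0.3, -0.139, 0.1], 0.05], [[0, 0, 0.709], [-0.3, -0.139, 0.1], 0.05], [[0, 0, 0.709], [-0.3, -0.139, 0.1], 0.05], [[0, 0, 0.709], [-0.3, -0.139, 0.1], 0.05]])

```text
clock: 24.7
eef_pos: [396.0, -205.3, 108.8]
tcp_rot: [-3.141, -0.003, -0.175]
contact_force: [-0.5, 0.4, -0.5]
opening: 0.525
grasp_force: 0.0
```

Run:
```python
from meas import *
F=frames(2); G=grads(F)
M['seat']=box(-34-30+34,30,-75,75,48)
print(fit(G,M['seat'],(587.8,-223.5,.155),step=(3,3,.03)))
for c in ('scene','top'):
  print(fit(G,M['seat'],(587.8,-223.5,.155),(c,),step=(3,3,.03)))
  for m in imaging.mark_of(c,'lever_knob')[:1]: print(c,m['conf'],at_z(c,[m['xy']],63)[0])
s=telemetry.sense(); print(s['eef_pos'],s['tcp_rot'],s['qpos'],s['clock'])
```

```text
(array([ 5.87162528e+02, -2.21862099e+02,  1.53891185e-01]), np.float64(-395.3941650390625))
(array([ 5.92604447e+02, -2.17188121e+02,  1.42451353e-01]), np.float64(-209.71112060546875))
scene 0.86 [ 396.57460261 -210.96156246   63.        ]
(array([ 5.86683876e+02, -2.22851597e+02,  1.51024758e-01]), np.float64(-224.9057159423828))
top 0.75 [ 634.26096019 -461.60808181   63.        ]
[ 395.9970929  -205.43201965  109.00994761] [-3.14104642 -0.00325863 -0.17137091] [-0.48308132  0.24828397  2.11469876  0.00216979  0.77567703  1.25753814] 25.0
```

Request:
step_arm(moves=[[[0, 0, 0], [-0.009, 0.009, 0.15], 0.05], [[0, 0, 0], [-0.009, 0.009, 0.3], 0.05], [[0, 0, 0], [-0.009, 0.009, 0.362], 0.05], [[0, 0, 0], [-0.009, 0.009, 0.362], 0.05], [[0, 0, 0], [-0.009, 0.009, 0.362], -0.95], [[0, 0, 0], [-0.009, 0.009, 0.362], -0.95], [[0, 0, 0], [-0.009, 0.009, 0.362], -0.95], [[0, 0, 0], [-0.009, 0.009, 0.362], -0.95]], squeeze=25)

```text
clock: 25.8
eef_pos: [394.6, -207.3, 37.4]
tcp_rot: [3.142, -0.005, -0.173]
contact_force: [-0.5, -1.2, 3.2]
opening: 0.202
grasp_force: 25.7
```

Run:
```python
from h import *
s=telemetry.sense(); print(s['eef_pos'],s['tcp_rot'],s['opening'],s['grasp_force'],s['contact_force'])
```

```text
[ 394.58100039 -207.28710539   37.41044805] [ 3.14156353 -0.00476683 -0.17290454] 0.20180718839150652 25.666736662387848 [-0.52059301 -1.22533102  3.24478665]
```

```bash
cat > arc.py <<'E'
from plan import *
PV=np.array([521.9,-228.8])
def arc(a0,yaw0,degs,z,rad=129.1):
    w=[]
    for d in degs:
        a=np.radians(a0+d); w.append((*(PV+rad*np.array([np.cos(a),np.sin(a)])),z,yaw0+d,0,-.95,1))
    call(w)
E
python3 - <<'E'
from arc import *
save(np.array([394.6,-207.3,36.8]),rot(-9.9))
arc(170.4,-9.9,[5,10.5,16,21.5,27,32.5,38,44],36.8)
arc(170.4,-9.9,[49,54,59,64,68,71,73,73],36.8)
E
```

```text
[(8,)]
[[0.0, 0.0, -0.111], [0.003, 0.056, 0.0], -0.95]
[[0.0, 0.0, -0.233], [0.011, 0.117, 0.0], -0.95]
[[0.0, 0.0, -0.356], [0.026, 0.178, 0.0], -0.95]
[[0.0, 0.0, -0.478], [0.046, 0.236, 0.0], -0.95]
[[0.0, 0.0, -0.6], [0.072, 0.293, 0.0], -0.95]
[[0.0, 0.0, -0.722], [0.103, 0.346, 0.0], -0.95]
[[0.0, 0.0, -0.844], [0.139, 0.397, 0.0], -0.95]
[[0.0, 0.0, -0.978], [0.184, 0.447, 0.0], -0.95]
[(8,)]
[[0.0, 0.0, -0.111], [0.002, 0.056, 0.0], -0.95]
[[0.0, 0.0, -0.222], [0.01, 0.112, 0.0], -0.95]
[[0.0, 0.0, -0.333], [0.022, 0.167, 0.0], -0.95]
[[0.0, 0.0, -0.444], [0.039, 0.22, 0.0], -0.95]
[[0.0, 0.0, -0.533], [0.057, 0.262, 0.0], -0.95]
[[0.0, 0.0, -0.6], [0.071, 0.293, 0.0], -0.95]
[[0.0, 0.0, -0.644], [0.082, 0.312, 0.0], -0.95]
```

Request:
step_arm(moves=[[[0, 0, -0.111], [0.003, 0.056, 0], -0.95], [[0, 0, -0.233], [0.011, 0.117, 0], -0.95], [[0, 0, -0.356], [0.026, 0.178, 0], -0.95], [[0, 0, -0.478], [0.046, 0.236, 0], -0.95], [[0, 0, -0.6], [0.072, 0.293, 0], -0.95], [[0, 0, -0.722], [0.103, 0.346, 0], -0.95], [[0, 0, -0.844], [0.139, 0.397, 0], -0.95], [[0, 0, -0.978], [0.184, 0.447, 0], -0.95]], squeeze=40)

```text
clock: 26.6
eef_pos: [414.0, -302.0, 37.4]
tcp_rot: [3.14, -0.001, 0.599]
contact_force: [-6.4, -2.2, 7.9]
opening: 0.193
grasp_force: 40.3
```

Run:
```python
from h import *
s=telemetry.sense(); p=s['eef_pos']-[521.9,-228.8,0]; print(s['eef_pos'],np.hypot(*p[:2]),np.degrees(np.arctan2(p[1],p[0]))%360,np.degrees(s['tcp_rot'][2]),s['opening'],s['contact_force'])
```

```text
[ 413.98584318 -302.01705286   37.41321287] 130.4078297953388 214.1559096512218 34.34408827504678 0.1933489866817256 [-6.36950064 -2.22902024  7.94220045]
```

Request:
step_arm(moves=[[[0, 0, -0.111], [0.002, 0.056, 0], -0.95], [[0, 0, -0.222], [0.01, 0.112, 0], -0.95], [[0, 0, -0.333], [0.022, 0.167, 0], -0.95], [[0, 0, -0.444], [0.039, 0.22, 0], -0.95], [[0, 0, -0.533], [0.057, 0.262, 0], -0.95], [[0, 0, -0.6], [0.071, 0.293, 0], -0.95], [[0, 0, -0.644], [0.082, 0.312, 0], -0.95], [[0, 0, -0.644], [0.082, 0.312, 0], -0.95]])

```text
clock: 27.4
eef_pos: [463.7, -345.9, 37.6]
tcp_rot: [3.137, 0.001, 1.103]
contact_force: [-5.2, -10.1, 1.8]
opening: 0.194
grasp_force: 39.7
```

```bash
cat > st.py <<'E'
from h import *
s=telemetry.sense(); p=s['eef_pos']-[521.9,-228.8,0]; a=np.arctan2(p[1],p[0]); f=s['contact_force']
print(s['eef_pos'],'r',np.hypot(*p[:2]),'ang',np.degrees(a)%360,'joint',a%(2*np.pi)-np.radians(158.87),'yaw',np.degrees(s['tcp_rot'][2]),'op',s['opening'],'Fr,Ft',f[0]*np.cos(a)+f[1]*np.sin(a),-f[0]*np.sin(a)+f[1]*np.cos(a),f[2],s['clock'])
E
python3 st.py
python3 - <<'E'
from arc import *
arc(170.4,-9.9,[75,77,78.5,80,80],36.8,128.8)
arc(170.4,-9.9,[81,82,83,83],36.8,128.8)
E
```

```text
[ 463.66696561 -345.90595054   37.61017534] r 130.78566414832906 ang 243.56031418779685 joint 1.4781248271255216 yaw 63.210485092500306 op 0.1936251587134456 Fr,Ft 11.315150635785095 -0.16910132907124353 1.7981953320715793 27.4
[(5,)]
[[0.0, 0.0, -0.045], [0.002, 0.023, 0.0], -0.95]
[[0.0, 0.0, -0.089], [0.003, 0.045, 0.0], -0.95]
[[0.0, 0.0, -0.122], [0.005, 0.062, 0.0], -0.95]
[[0.0, 0.0, -0.156], [0.006, 0.079, 0.0], -0.95]
[(4,)]
[[0.0, 0.0, -0.022], [0.001, 0.011, 0.0], -0.95]
[[0.0, 0.0, -0.044], [0.001, 0.022, 0.0], -0.95]
[[0.0, 0.0, -0.066], [0.002, 0.034, 0.0], -0.95]
```

Request:
step_arm(moves=[[[0, 0, -0.045], [-0.006, 0.023, 0], -0.95], [[0, 0, -0.089], [-0.005, 0.045, 0], -0.95], [[0, 0, -0.122], [-0.003, 0.062, 0], -0.95], [[0, 0, -0.156], [-0.002, 0.079, 0], -0.95], [[0, 0, -0.156], [-0.002, 0.079, 0], -0.95]])

```text
clock: 27.9
eef_pos: [477.6, -352.1, 37.5]
tcp_rot: [3.138, -0.0, 1.225]
contact_force: [-2.7, -3.2, 4.1]
opening: 0.193
grasp_force: 40.0
```

```bash
python3 st.py
```

```text
[ 477.58123503 -352.06336516   37.53385054] r 130.98858774709592 ang 250.22418980167302 joint 1.5944313975310194 yaw 70.1733228402162 op 0.19315713637268314 Fr,Ft 3.947307239190063 -1.495033273721545 4.116161353945722 27.9
```

Request:
step_arm(moves=[[[0, 0, -0.022], [0, 0.011, 0], -0.95], [[0, 0, -0.044], [0, 0.022, 0], -0.95], [[0, 0, -0.044], [0, 0.022, 0], -0.95]])

```text
clock: 28.2
eef_pos: [480.8, -353.2, 37.4]
tcp_rot: [3.139, -0.0, 1.259]
contact_force: [-6.0, -3.8, 6.5]
opening: 0.19
grasp_force: 40.3
```

```bash
python3 st.py
```

```text
[ 480.84817314 -353.2331688    37.43588738] r 131.03001940412256 ang 251.74172711551938 joint 1.620917420179509 yaw 72.12129386701191 op 0.18969037288827567 Fr,Ft 5.4666610132822235 -4.513658211953596 6.469626742724353 28.2
```

Force is rising (4.5 N), so another degree or two.

Request:
step_arm(moves=[[[0, 0, -0.022], [0, 0.011, 0], -0.95], [[0, 0, -0.044], [0, 0.023, 0], -0.95], [[0, 0, -0.044], [0, 0.023, 0], -0.95], [[0, 0, -0.044], [0, 0.023, 0], -0.95]])

```text
clock: 28.6
eef_pos: [484.7, -354.5, 37.4]
tcp_rot: [3.14, -0.0, 1.293]
contact_force: [-8.0, -3.2, 7.1]
opening: 0.193
grasp_force: 40.4
```

```bash
python3 st.py
```

```text
[ 484.70016589 -354.50232576   37.42452353] r 131.09119863512348 ang 253.5146218074968 joint 1.651860269845646 yaw 74.06660244174951 op 0.19265991928028392 Fr,Ft 5.341990815681676 -6.728719528123114 7.1225952814753075 28.6
```

Request:
step_arm(moves=[[[0, 0, -0.022], [0, 0.011, 0], -0.95], [[0, 0, -0.04], [0, 0.022, 0], -0.95], [[0, 0, -0.04], [0, 0.022, 0], -0.95], [[0, 0, -0.04], [0, 0.022, 0], -0.95]])

```text
clock: 29.0
eef_pos: [488.4, -355.6, 37.4]
tcp_rot: [3.141, -0.0, 1.324]
contact_force: [-10.1, -4.4, 9.9]
opening: 0.197
grasp_force: 40.6
```

```bash
python3 st.py
```

```text
[ 488.37016268 -355.57090306   37.41190365] r 131.13013327366457 ang 255.18499487525372 joint 1.6810137796146418 yaw 75.86492900670757 op 0.1974409724316271 Fr,Ft 6.826546281498281 -8.68108586883656 9.86699968646948 29.0
```

Request:
step_arm(moves=[[[0, 0, -0.02], [0, 0.011, 0], -0.95], [[0, 0, -0.02], [0, 0.011, 0], -0.95], [[0, 0, -0.02], [0, 0.011, 0], -0.95]])

```text
clock: 29.3
eef_pos: [490.5, -356.1, 37.4]
tcp_rot: [3.141, -0.0, 1.34]
contact_force: [-9.9, -3.8, 9.5]
opening: 0.193
grasp_force: 40.5
```

Request:
step_arm(moves=[[[0, 0, 0], [0, 0, 0], 0.05], [[0, 0, 0], [0, 0, 0], 0.05], [[0, 0, 0], [0, 0, 0], 0.05], [[0, 0, 0], [0, 0, -0.2], 0.05], [[0, 0, 0], [0, 0, -0.4], 0.05], [[0, 0, 0], [0, 0, -0.6], 0.05], [[0, 0, 0], [0, 0, -0.8], 0.05], [[0, 0, 0], [0, 0, -0.8], 0.05]])

```text
clock: 30.1
eef_pos: [494.7, -357.8, 202.9]
tcp_rot: [3.129, 0.003, 1.34]
contact_force: [-0.1, 0.2, 0.3]
opening: 0.53
grasp_force: 0.0
```

Request:
step_arm(moves=[[[0, 0, 0], [0.3, -0.9, 0], 0.05], [[0, 0, 0], [0.3, -0.9, 0], 0.05], [[0, 0, 0], [0.3, -0.9, 0], 0.05], [[0, 0, 0], [0.3, -0.9, 0], 0.05], [[0, 0, 0], [0.3, -0.9, 0], 0.05]])

```text
clock: 30.6
eef_pos: [325.8, -253.0, 195.2]
tcp_rot: [-3.141, -0.003, 1.339]
contact_force: [-1.5, -0.2, 0.1]
opening: 0.523
grasp_force: 0.0
```

Run:
```python
from meas import *
F=frames(3); G=grads(F)
M['seat']=box(-30,30,-75,75,48)
res=np.load('res.npy',allow_pickle=True).item()
res['seat']=fit(G,M['seat'],(587.8,-223.5,.155),step=(3,3,.03))[0];print(res['seat'])
for c in ('scene','top'):
  print(fit(G,M['seat'],(587.8,-223.5,.155),(c,),step=(3,3,.03))[0])
  for m in imaging.mark_of(c,'lever_knob')[:2]:
    k=at_z(c,[m['xy']],63)[0]; print(c,m['conf'],k,(np.degrees(np.arctan2(k[1]+228.8,k[0]-521.9))%360-158.87)*np.pi/180)
s=telemetry.sense(); print(s['eef_pos'],s['clock'])
cv2.imwrite('pics/end.png',np.hstack([crop(F,'top',(335,180,95,100),[],4,res),crop(F,'scene',(235,125,95,100),[],4,res)]))
```

```text
[ 5.87482364e+02 -2.21890498e+02  1.52625524e-01]
[ 5.92637154e+02 -2.17299132e+02  1.45392180e-01]
scene 0.46 [ 544.02127135 -198.2217559    63.        ] -1.8282877148923156
[ 5.86682774e+02 -2.22766905e+02  1.50975079e-01]
top 0.98 [ 496.16520168 -350.86041806   63.        ] 1.7317911152003105
top 0.42 [632.52415004  15.83544279  63.        ] -1.6266902063461768
[ 330.96753269 -256.78284101  196.25444255] 31.0
```

View pics/end.png

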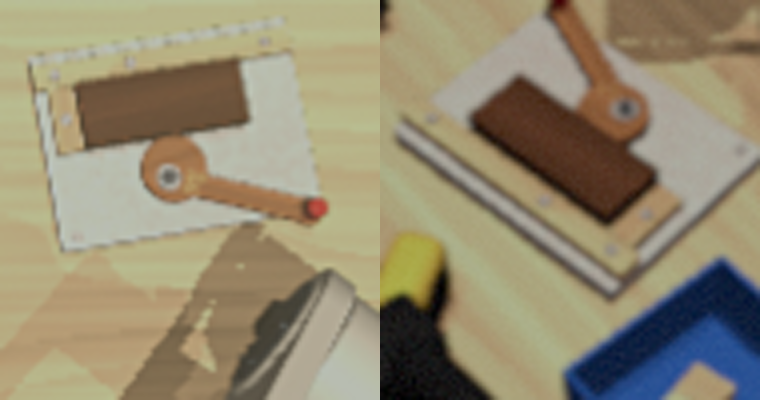

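The walnut blank sits snug against the fence and stop, at (162,103) in the left crop. The cam touches it with the knob round at (317,207), and the offcut is in the bin. Handing in.

```bash
python3 -c "
from rig import r
print(r.sign_off())"
```

```text
the job is handed in; nothing more can be done
None
```

The job is handed in at about 31 s on the robot's clock: the offcut is in the bin, the walnut blank is against the fence and end stop, and the cam lever is turned to about 1.7 rad (roughly 9 N at the knob), holding it tight.

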